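# Index the brazing table to the next rim joint

### The job

Bring the salver's next rim joint under the torch: with the fingertips, press the red plunger knob in from above to free the indexing table and, holding it in, swing the table clockwise (seen from above) to the very next hole, 30 degrees on, without running well past it. Then let the plunger spring all the way up so that it locks the table in that hole, and move clear. Do not grip the knob, do not touch the salver, the torch or the copper block that rides on the salver, and leave everything else on the bench where it stands.

Things in the scene. Friction and masses are not known exactly. Their poses are not given: they have to be found in the camera images.
- turntable (a joint): Rotating table: grey steel disc 214 mm across, top 64 mm above the bench, with a short index arm that carries the plunger. Value in rad, 0 at the start (locked in a hole), growing as it turns clockwise seen from above. The next hole clockwise is at 0.524 (30 degrees). Unlocked it turns stiffly (about 1 N at the knob) and stays where it is left.
- plunger (a joint): Travel of the spring plunger in m: 0 fully up (in a hole, table locked), 0.016 hard stop. The table is free once it is more than 11 mm down. Let go between holes, it stays about 11 mm down; let go at a hole (within 2 mm of its centre, at the knob) it centres the table, springs up to 0 and locks. The spring pushes back with 4 N when up, 9 N when fully in.
- knob_top (a point): Centre of the dished top face of the red plunger knob, 106 mm above the bench when up. Knob 54 mm across; a rim 5 mm high surrounds a flat dish 44 mm across, in which closed fingertips pointing down find room. It is pressed straight down. It sits on the index arm, 135 mm from the table's axis, and turns with the table.
- table_axis (a point): Point on the vertical axis about which the table turns, at the height of the table's top face (64 mm above the bench).
- index_base: Fixed round dark cast base, 330 mm across, 46 mm high, origin on the bench under the table's axis. 12 dark brass-ringed holes, one every 30 degrees on a 270 mm circle, are joined by a dark slot. Its x axis points level to the torch; at the start the knob stands opposite, at x = -135 mm, y = 0 of this frame.
- salver: Silver salver clipped to the table and turning with it, 194 mm across its gilt rim, which stands up to 86 mm above the bench (three dark clips to 93 mm); origin at its underside centre. Not to be touched.
- torch: Cold brazing torch in a post holder bolted to the base behind the work, origin as index_base: post at x = +205 mm, torch body up to 165 mm above the bench, nozzle over the rim of the salver at x = +103 mm, handle and hoses out to x = +320 mm. Fixed; not to be touched.
- heat_sink: Loose copper heat-sink block standing on the salver near its centre, 48 mm across, 46 mm high with its grip stub, origin at its underside. It rides round with the table.
- flux_jar: Loose jar, 56 mm across, 75 mm high, beside the base; origin at its underside.
- candlestick: Loose gilt candlestick, 80 mm across the foot, 130 mm high, at the left; origin at its underside.
- rod_pot: Loose steel pot with brazing rods, 64 mm across, pot 85 mm and rods up to 182 mm high, at the right; origin at its underside.
- hammer: Loose hammer, 260 mm long, lying on the bench at the right.
- goblet: Loose silver cup, 64 mm across, 75 mm high, beside the base; origin at its underside.
- firebrick: Loose half firebrick 114 x 110 x 64 mm lying at the right.
- wire_brush: Loose brush, 200 mm long, lying at the left.
Mind the look-alikes: they are no part of the job. Of the things shaped like the heat_sink, the copper one is meant.

How it is judged:
By the outcome, as a careful person would: the job done as asked, in the order asked, and still so for the second after the job is handed in, with the robot touching nothing.
It also fails if it takes over 35 s, if anything falls off the work surface, if the arm or the gripper's body presses on something with over 40 N, if the wrist force passes 120 N, or if a joint passes its speed limit or range.

### The arm

A 7-joint arm with a two-finger parallel gripper is mounted at the origin on the work surface. World frame = base frame: x ahead of the robot, y to its left, z up, the work surface at z = 0. Lengths are in mm, angles in rad, forces in N, time in s.
With the tool pointing down it reaches from about 400 to 850 mm from the base axis. Payload 10.4 kg.
Tool frame: the origin (TCP) lies midway between the tips of the shut fingers; the grasp point (between the pads) lies behind it (env.grasp_offset is the z of the grasp point in the tool frame, in mm); z points along the fingers, y is the direction in which the jaws open and shut (so a half turn about z gives the same grasp; the last joint's range is limited). The gripper opens to 87 mm and grips with 3 to 60 N. Pads are 19 mm wide; open, the fingers measure 117 mm over their backs; the gripper's body (75 mm by 190 mm) begins 51 mm behind the grasp point.
Start: joints at [1.281, 0.332, -0.065, 1.46, 0.022, 1.35, -0.088], TCP at [164.801, -602.906, 198.176] pointing down, gripper open.
Joint ranges: [-2.6, 2.6], [-0.5, 2.12], [-1.47, 1.34], [0.16, 2.42], [-1.27, 4.41], [0.06, 2.06], [-2.6, 2.6]. Speed limits (rad/s): [2.22, 2.22, 2.79, 2.79, 3.14, 3.14, 3.14].

### API

Orientations are given as a unit quaternion [x, y, z, w].
In Python, from plant import env, capture, order, spotter gives the robot as it stands.
- The arm moves only by the tool send_rows, never from a script. Its argument "increments" is a list that holds one entry, the list of rows, each a list of 7 numbers: the shift along the tool's x, y, z each as a share of 10 cm, from -1 to 1, then the turn, a rotation vector about the tool's x, y, z each as a share of pi rad, from -1 to 1, then the finger opening in mm, from 0 to 87. In form: [[[x, y, z, wx, wy, wz, claw], ...]]. A call has 1 to 12 rows; each row is the pose to reach, as a shift and turn from the pose commanded when the call began, along the tool's axes at that moment, turning the shorter way round; what a row does not reach only later rows make up. A row lasts 1/10 s, in which the tool goes at most 50 mm and 8.59 degrees, less where a joint would pass 70% of its speed; a pose out of reach is approached as far as the arm can. A call with a number of a shift or a turn outside -1 to 1 is refused whole. A call with a gripper value outside its range is refused whole. The fingers move at their own pace and stop on an object; "newtons" is the grip in N (left out, the last holds). Time passes only in rows, so rows that repeat a pose let the fingers close. It gives the time, the measured TCP pose, the force and the opening at its end, in the units of the state.
- env.state(): the state, without advancing time (a new reading comes with each control period).
- capture(name): name is "side" or "top"; returns a dict with "image" (384x512x3 uint8, red, green, blue), "depth" (384x512 float32, mm along the optical axis (not along the pixel's ray), 0 where there is no reading), "fx", "fy", "cx", "cy" (pixels), "R" (3x3) and "t" (3): a world point X has camera coordinates R X + t. Camera axes: x right, y down, z forward; pixel columns grow to the right and rows downward; lengths in mm; the calibration is good to about 2 mm. A picture is of the moment at which its call begins.
- order.hand_in(): hands the job in, once; it reports no verdict.
Trained networks look in a picture, given as the dict that the camera call returned (one of the last four; its "shot" number tells which), for a name from the list of things; names that differ only in an ending like _2 or _b are one class to them, and where a whole thing is asked for, a point or a joint stands for the part that bears it (a point fixed in the world has none). Each returns a list of dicts, best first, with "confidence" (0 to 1); they miss things now and then, are a little off and sometimes report something else, mostly with a low value. They report only what shows in the picture. A call takes as long as a camera call. They do not tell look-alikes from the thing itself.
- spotter.search_frame(thing, picture): "extent" ([left, top, right, bottom] in pixels, round what is visible of it).
- spotter.trace(thing, picture): "region" (384x512 bool, what is visible of it) and "extent" ([left, top, right, bottom] in pixels, round what is visible of it).
- spotter.place_of(thing, picture): "xy" ([column, row] in pixels: a listed point, or the origin of a listed thing).
The state is a dict: "clock": time; "joint_pos": joint angles; "joint_velocities": joint speeds; "effort": joint torques, N m; "position": TCP position; "ee_rot": TCP orientation; "contact_force": force on the tool from outside, world axes, zero at the start; "ft_torque": the same for the moment, N m; "width": opening from 0.0 (shut) to 1.0 (fully open).
Only numpy, scipy, OpenCV 4.12 (cv2) and the standard library are available. Lean on these libraries where they do the work, as an engineer would, in place of code of your own. Each camera call takes 0.05 s, during which the arm holds its last target. There are 200 camera calls.

## Working session

There is one attempt and no reset: what is moved stays moved. The work goes in short steps, Python scripts to look and compute and a tool call to move; the robot and the scene stay as the last step left them, time stands still between calls to the robot, and variables do not carry over. Pictures are saved under pics/ and viewed, about 8 in all and at most 12, crops included, and the job is handed in when it is done.

Besides the shell and the picture viewer there is one more tool, called as name([rows], argument=value, ...), one row to a line, values as JSON. send_rows: Moves the arm, as the interface text tells. Shift numbers are shares of 10 cm and turn numbers shares of pi rad, none past 1 either way. Its arguments: {"type":"object","properties":{"increments":{"type":"array","items":{"type":"array","items":{"type":"array","items":{"type":"number"}}}},"newtons":{"type":"number"}},"required":["increments"]}

```bash
mkdir -p pics; cat > h.py <<'E'
import numpy as np, cv2
from plant import env, capture, order, spotter
def ray(p,uv,z):
    "world point on pixel ray at height z"
    R=np.array(p["R"]);t=np.array(p["t"]);d=R.T@np.array([(uv[0]-p["cx"])/p["fx"],(uv[1]-p["cy"])/p["fy"],1]);c=-R.T@t
    return c+d*(z-c[2])/d[2]
def dep(p,uv):
    u,v=int(round(uv[0])),int(round(uv[1]));R=np.array(p["R"]);t=np.array(p["t"])
    z=float(np.median(p["depth"][v-1:v+2,u-1:u+2]));return R.T@(z*np.array([(u-p["cx"])/p["fx"],(v-p["cy"])/p["fy"],1])-t)
def save(p,n,box=None,s=1.5):
    im=p["image"][:,:,::-1]
    if box: im=im[box[1]:box[3],box[0]:box[2]]
    cv2.imwrite("pics/"+n+".png",cv2.resize(im,None,fx=s,fy=s,interpolation=cv2.INTER_CUBIC))
E
python3 - <<'E'
from h import *
np.set_printoptions(precision=1,suppress=True)
print({k:np.round(v,3) for k,v in env.state().items()}, env.grasp_offset)
for n in("top","side"):
    p=capture(n);save(p,n+"0")
    for th,z in(("knob_top",106),("table_axis",64),("index_base",0),("torch",0)):
        for r in spotter.place_of(th,p)[:3]: print(n,th,r["confidence"],np.array(r["xy"]),ray(p,r["xy"],z),dep(p,r["xy"]))
E
```

```text
{'clock': np.float64(0.0), 'joint_pos': array([ 1.3,  0.3, -0.1,  1.5,  0. ,  1.4, -0.1]), 'joint_velocities': array([-0.,  0.,  0.,  0.,  0., -0., -0.]), 'effort': array([  0. , -62.3,   0. , -39. ,  -0.1,   0. ,   0. ]), 'position': array([ 164.7, -602.5,  197.3]), 'ee_rot': array([ 1. ,  0.1, -0. , -0. ]), 'contact_force': array([ 0.2, -0.6, -0.2]), 'ft_torque': array([ 0.,  0., -0.]), 'width': np.float64(1.001)} -18.700000000000003
top knob_top 0.73 [211.1 221.6] [475.8 102.5 106. ] [474.6 102.9 104.8]
top knob_top 0.29 [274.9 235.6] [432.  -99.3 106. ] [ 431.  -106.8    4.2]
top table_axis 0.9 [233.5 186.5] [592.6  33.3  64. ] [590.1  30.8 100.1]
top index_base 0.91 [234.7 186.8] [598.9  30.6   0. ] [587.2  27.7  96.8]
top index_base 0.46 [ 86.3 203. ] [541.9 534.    0. ] [540.4 528.1  19.8]
side knob_top 0.55 [230.7 181. ] [467.4  82.8 106. ] [468.3  81.9 106.3]
side table_axis 0.87 [261.1 181.3] [600.6  63.5  64. ] [581.6  30.8  96.4]
side index_base 0.74 [262.1 197.1] [589.6  35.8   0. ] [542.7 -45.7  83.2]
```

View pics/top0.png

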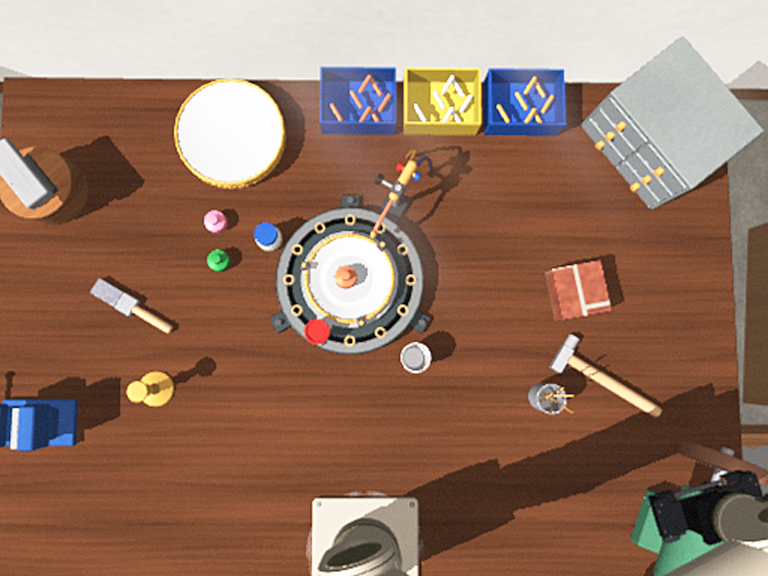

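View pics/side0.png

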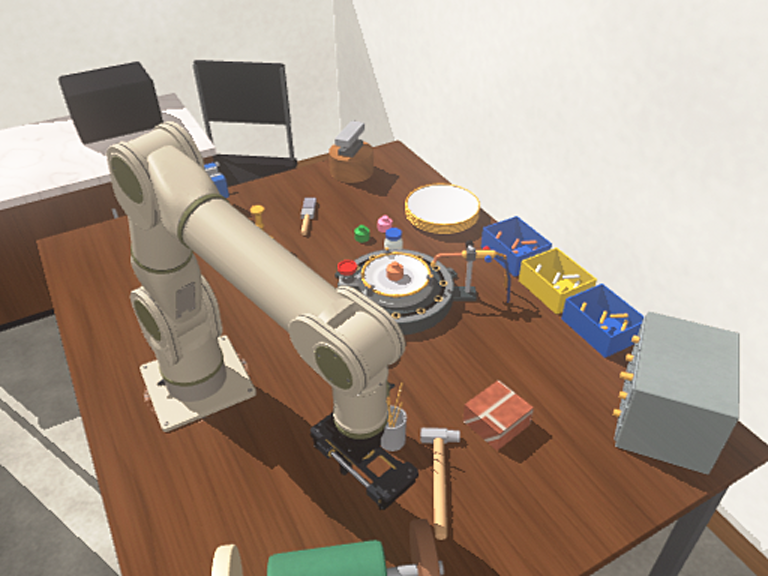

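Top view: red knob at (211,221), copper block at (230,183), torch at (265,120). The goblet (277,238) and the blue jar (178,157) stand beside the base. The side view shows the same red knob at (231,179). Look-alikes for the knob are the green and pink items at (145,173) and (144,147); neither is red or on the index arm. Next I refine the knob and the axis using colour and the hole ring.

```bash
python3 - <<'E'
from h import *
np.set_printoptions(precision=1,suppress=True)
K=[]
for n,box in(("top",(180,130,290,250)),("side",(215,150,310,230))):
    p=capture(n);hsv=cv2.cvtColor(p["image"],cv2.COLOR_RGB2HSV)
    g=[np.array(r["xy"]) for r in spotter.place_of("knob_top",p)[:1]]
    m=(((hsv[...,0]<6)|(hsv[...,0]>174))&(hsv[...,1]>170)&(hsv[...,2]>90)).astype(np.uint8)
    k,l,s,c=cv2.connectedComponentsWithStats(m)
    for i in range(1,k):
        if s[i,4]>30 and np.hypot(*(c[i]-g[0]))<15: print(n,"red",s[i],c[i],ray(p,c[i],109))
    if n=="top":
        # brass rings z=46
        b=((hsv[...,0]>12)&(hsv[...,0]<30)&(hsv[...,1]>90)&(hsv[...,2]>90))
        a0=np.array([592,32.])
        v,u=np.nonzero(b);P=np.array([ray(p,(x,y),46)[:2] for x,y in zip(u,v)])
        r=np.hypot(*(P-a0).T);k=(r>120)&(r<150);P=P[k]
        from scipy.optimize import least_squares
        f=least_squares(lambda q:np.hypot(P[:,0]-q[0],P[:,1]-q[1])-q[2],[592,32,135],loss="soft_l1")
        print("circle",f.x,len(P));d=P-f.x[:2];a=np.degrees(np.arctan2(d[:,1],d[:,0]));print("hole phase mod30",np.degrees(np.angle(np.mean(np.exp(1j*np.radians(a*12)))))/12)
        print(np.histogram(a%360,np.arange(0,361,10))[0])
    save(p,n+"1",box,5)
    for th,z in(("goblet",0),("flux_jar",0),("heat_sink",75)):
        for r in spotter.place_of(th,p)[:2]: print(n,th,r["confidence"],ray(p,r["xy"],z))
E
```

```text
top red [204 213  16  16 210] [211.  220.8] [478.2 102.5 109. ]
circle [595.8  35.1 134. ] 313
hole phase mod30 0.14199773633956955
[14  0 12 16  0 14 14  0 15 12  0 16 17  0  0  0  0 16 14  0 14 16  0 13
 15  0 15 16  0 10 13  0 14 16  0 11]
top goblet 0.83 [ 423.6 -115.6    0. ]
top flux_jar 0.49 [696.3 220.4   0. ]
top heat_sink 0.75 [715.4 316.9  75. ]
top heat_sink 0.7 [638.4 308.5  75. ]
side red [225 173  13  10  97] [230.8 177.5] [476.6  99.9 109. ]
side flux_jar 0.59 [689.6 239.4   0. ]
side heat_sink 0.52 [672.3 254.7  75. ]
side heat_sink 0.47 [596.9  34.7  75. ]
```

View pics/top1.png

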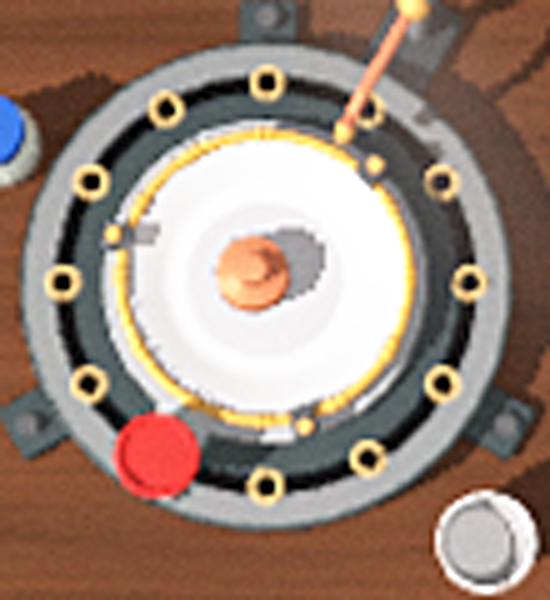

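```bash
cat >> h.py <<'E'
from scipy.spatial.transform import Rotation as Ro
def inc(target,cur=None):
    s=env.state();cur=s["position"] if cur is None else cur
    return Ro.from_quat(s["ee_rot"]).inv().apply(np.array(target)-cur)/100
E
python3 - <<'E'
from h import *
s=env.state();print(s["position"],Ro.from_quat(s["ee_rot"]).as_matrix().round(4).tolist())
for t in([165,-603,298],[265,-503,298]):print(inc(t).round(3))
E
```

```text
[ 164.81098921 -602.90195718  198.19489783] [[0.9646, 0.2636, 0.0001], [0.2636, -0.9646, -0.0001], [0.0, 0.0001, -1.0]]
[ 0.002  0.002 -0.998]
[ 1.23  -0.699 -0.998]
```

send_rows([
  [[0,0,-0.5,0,0,0,0],[0,0,-1,0,0,0,0],[0.33,-0.33,-1,0,0,0,0],[0.66,-0.66,-1,0,0,0,0],[1,-1,-1,0,0,0,0],[1,-1,-1,0,0,0,0]],
], newtons=20)

```text
clock: 1.6
position: [239.7, -475.2, 299.3]
ee_rot: [0.991, 0.137, 0.001, 0.0]
contact_force: [0.8, -1.4, -0.2]
width: 0.542
```

send_rows([
  [[0.33,-0.33,0,0,0,0,0],[0.66,-0.66,0,0,0,0,0],[1,-1,0,0,0,0,0],[1,-1,0,0,0,0,0]],
])

```text
clock: 2.0
position: [308.9, -352.2, 299.0]
ee_rot: [0.991, 0.137, 0.001, 0.0]
contact_force: [0.2, -1.2, -1.1]
width: 0.169
```

send_rows([
  [[0.33,-0.33,0,0,0,0,0],[0.66,-0.66,0,0,0,0,0],[1,-1,0,0,0,0,0],[1,-1,0,0,0,0,0]],
])

```text
clock: 2.4
position: [378.1, -229.1, 298.8]
ee_rot: [0.991, 0.137, 0.001, 0.0]
contact_force: [0.3, 1.1, -0.4]
width: 0.01
```

send_rows([
  [[0.33,-0.33,0,0,0,0,0],[0.66,-0.66,0,0,0,0,0],[1,-1,0,0,0,0,0],[1,-1,0,0,0,0,0]],
])

```text
clock: 2.8
position: [447.5, -106.1, 298.5]
ee_rot: [0.991, 0.137, 0.001, -0.001]
contact_force: [-0.1, 0.1, 0.2]
width: 0.009
```

send_rows([
  [[0.2,-0.33,0,0,0,0,0],[0.3,-0.66,0,0,0,0,0],[0.45,-1,0,0,0,0,0],[0.45,-1,0,0,0,0,0]],
])

```text
clock: 3.2
position: [462.6, 0.9, 298.6]
ee_rot: [0.991, 0.136, 0.001, -0.0]
contact_force: [0.1, -0.7, 1.0]
width: 0.005
```

```bash
python3 - <<'E'
from h import *
s=env.state();print(s["clock"],s["position"],s["width"],s["contact_force"],s["joint_pos"].round(2) if hasattr(s["joint_pos"],'round') else s["joint_pos"]);print(inc([478.6,102.5,200]).round(3), Ro.from_quat(s["ee_rot"]).as_matrix().round(3).tolist())
E
```

```text
3.2 [462.55672137   0.92222542 298.58562078] 0.005254667437149416 [ 0.11593499 -0.72656067  0.95319081] [ 0.66 -0.04 -0.73  1.67 -0.03  1.5  -1.36]
[ 0.427 -0.934  0.987] [[0.963, 0.27, 0.001], [0.27, -0.963, 0.001], [0.001, -0.0, -1.0]]
```

send_rows([
  [[0.2,-0.4,0.2,0,0,0,0],[0.3,-0.7,0.5,0,0,0,0],[0.43,-0.93,0.9,0,0,0,0],[0.43,-0.93,0.98,0,0,0,0],[0.43,-0.93,0.98,0,0,0,0]],
])

```text
clock: 3.7
position: [478.6, 96.5, 198.9]
ee_rot: [0.991, 0.133, -0.001, -0.0]
contact_force: [-0.1, -0.7, 0.0]
width: 0.005
```

send_rows([
  [[0,0,0.3,0,0,0,0],[0,0,0.6,0,0,0,0],[0,0,0.7,0,0,0,0],[0,0,0.7,0,0,0,0]],
])

```text
clock: 4.1
position: [479.3, 96.3, 130.2]
ee_rot: [0.991, 0.132, -0.0, 0.0]
contact_force: [-0.6, -0.2, -0.3]
width: 0.005
```

```bash
python3 - <<'E'
from h import *
s=env.state();print(s["clock"],s["position"],s["contact_force"]);print(inc([478.7,102.5,120]).round(3))
p=capture("side");save(p,"side2",(190,100,310,220),5);p=capture("top");save(p,"top2",(160,130,290,250),5)
E
```

```text
4.1 [479.2668654   96.33593605 130.19836653] [-0.5605439  -0.16877865 -0.31054735]
[ 0.011 -0.061  0.102]
```

View pics/side2.png

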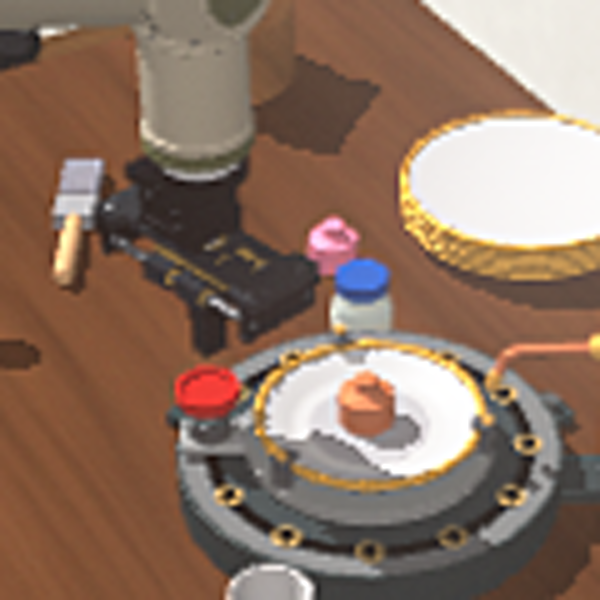

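View pics/top2.png

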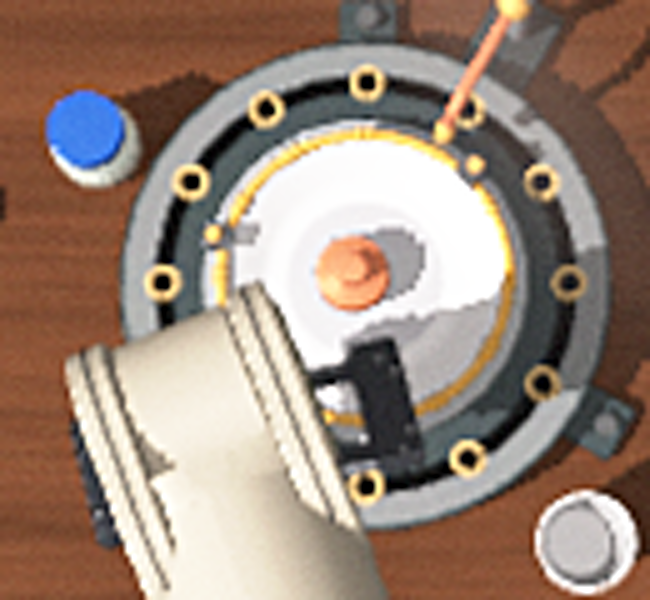

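send_rows([
  [[0.01,-0.06,0,0,0,0,0],[0.01,-0.06,0.05,0,0,0,0],[0.01,-0.06,0.1,0,0,0,0],[0.01,-0.06,0.14,0,0,0,0],[0.01,-0.06,0.14,0,0,0,0]],
])

```text
clock: 4.7
position: [478.1, 103.6, 115.4]
ee_rot: [0.991, 0.133, -0.001, 0.0]
contact_force: [-0.2, -0.4, -0.6]
width: 0.009
```

```bash
python3 - <<'E'
from h import *
s=env.state();print(s["clock"],s["position"],s["contact_force"]);
p=capture("side")
for X in(s["position"],[478.7,102.5,106],[478.7,102.5,111]):
    c=np.array(p["R"])@np.array(X)+p["t"];print(c[0]/c[2]*p["fx"]+p["cx"],c[1]/c[2]*p["fy"]+p["cy"])
save(p,"side3",(210,150,260,200),10)
E
```

```text
4.7 [478.12422216 103.63224886 115.41306444] [-0.24563314 -0.35465007 -0.59813244]
230.6571515325878 175.68209446572473
231.0109422617975 177.55526445673084
230.9538887882548 176.61711563544688
```

View pics/side3.png

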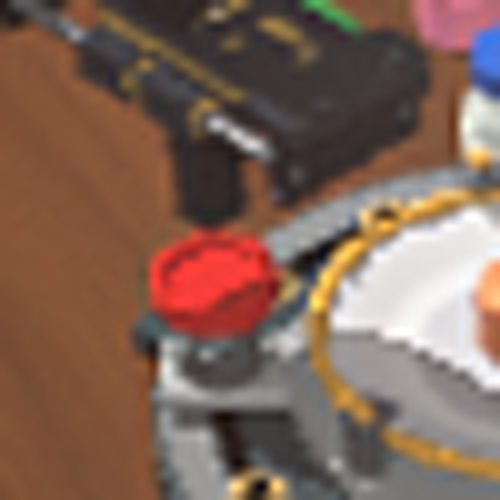

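```bash
python3 - <<'E'
from h import *
np.set_printoptions(precision=0,suppress=True,linewidth=150)
p=capture("side")
for v in range(162,184,1):
    print(v,[dep(p,(u,v)).round(0).astype(int).tolist() for u in(228,231,234)],p["image"][v,231])
E
```

```text
162 [[452, 63, 222], [462, 56, 223], [481, 69, 207]] [180 176 180]
163 [[452, 65, 216], [461, 56, 218], [466, 39, 228]] [59 51 49]
164 [[465, 94, 187], [476, 89, 187], [465, 36, 225]] [45 35 31]
165 [[469, 104, 174], [475, 87, 183], [466, 40, 217]] [48 39 37]
166 [[469, 105, 169], [477, 91, 175], [492, 96, 165]] [54 43 40]
167 [[468, 103, 165], [476, 91, 170], [580, 284, 3]] [50 41 38]
168 [[468, 104, 159], [477, 94, 162], [577, 278, 2]] [52 40 37]
169 [[468, 103, 155], [478, 95, 156], [574, 272, 1]] [52 44 41]
170 [[470, 108, 145], [477, 94, 152], [572, 269, -2]] [50 40 37]
171 [[469, 107, 141], [476, 92, 149], [568, 262, -2]] [40 39 39]
172 [[540, 267, 0], [476, 93, 143], [565, 256, -2]] [80 43 39]
173 [[536, 259, 1], [489, 122, 113], [561, 248, -1]] [199  70  57]
174 [[477, 127, 109], [489, 124, 106], [498, 113, 110]] [174  46  43]
175 [[474, 122, 108], [488, 121, 103], [496, 110, 108]] [255  63  58]
176 [[472, 118, 106], [485, 116, 102], [495, 107, 105]] [247  63  57]
177 [[470, 114, 104], [481, 106, 106], [492, 102, 104]] [245  62  56]
178 [[467, 108, 104], [477, 100, 106], [489, 95, 104]] [248  62  56]
179 [[464, 102, 105], [475, 95, 105], [484, 86, 108]] [251  61  55]
180 [[459, 91, 109], [472, 89, 105], [483, 83, 105]] [171  49  44]
181 [[458, 89, 106], [469, 82, 106], [481, 80, 102]] [161  47  43]
182 [[458, 89, 100], [466, 78, 105], [480, 78, 99]] [161  47  41]
183 [[465, 105, 80], [468, 82, 96], [484, 86, 86]] [144  68  64]
```

Depth shows the visible finger ends at z≈141, while the state says the TCP is at 115. The gripper body's underside at z≈187 agrees with the state. I'll settle this by touch, descending gently.

send_rows([
  [[0,0,0.02,0,0,0,0],[0,0,0.04,0,0,0,0],[0,0,0.06,0,0,0,0],[0,0,0.06,0,0,0,0]],
])

```text
clock: 5.2
position: [478.4, 103.8, 109.8]
ee_rot: [0.991, 0.133, -0.0, 0.0]
contact_force: [0.1, -0.1, -0.6]
width: 0.01
```

send_rows([
  [[0,0,0.02,0,0,0,0],[0,0,0.04,0,0,0,0],[0,0,0.05,0,0,0,0],[0,0,0.05,0,0,0,0]],
])

```text
clock: 5.6
position: [478.5, 103.8, 105.0]
ee_rot: [0.991, 0.133, -0.0, 0.0]
contact_force: [0.3, 0.4, -0.3]
width: 0.005
```

```bash
python3 - <<'E'
from h import *
p=capture("side")
for u in (224,226,228,230,232,234,236):
    print(u,[dep(p,(u,v)).round(0).astype(int).tolist() for v in range(170,178)])
print(env.state()["contact_force"],env.state()["position"])
E
```

```text
224 [[532, 292, -2], [528, 284, -1], [525, 278, -1], [522, 273, -3], [519, 267, -4], [515, 258, -1], [512, 252, -2], [507, 242, 1]]
226 [[536, 280, 5], [534, 277, 2], [533, 274, -2], [529, 266, -1], [526, 259, 0], [468, 128, 106], [465, 122, 106], [464, 119, 103]]
228 [[469, 106, 148], [468, 105, 143], [468, 105, 138], [469, 108, 130], [474, 119, 115], [474, 120, 109], [472, 118, 106], [471, 115, 103]]
230 [[472, 93, 155], [472, 93, 150], [472, 95, 143], [471, 93, 140], [474, 100, 128], [480, 115, 110], [480, 114, 106], [478, 110, 104]]
232 [[482, 96, 149], [482, 96, 144], [481, 95, 140], [480, 93, 136], [481, 96, 128], [488, 111, 110], [487, 109, 107], [484, 105, 105]]
234 [[493, 100, 142], [492, 98, 139], [491, 97, 134], [500, 116, 113], [498, 113, 110], [497, 111, 106], [495, 106, 105], [490, 98, 108]]
236 [[579, 262, 0], [575, 254, 1], [571, 246, 2], [542, 186, 48], [537, 176, 52], [504, 107, 106], [500, 99, 108], [498, 94, 108]]
[-0.13038119  0.16199331 -0.46023063] [478.53623035 103.84056739 105.07993979]
```

send_rows([
  [[0,0,0.03,0,0,0,0],[0,0,0.06,0,0,0,0],[0,0,0.09,0,0,0,0],[0,0,0.09,0,0,0,0]],
])

```text
clock: 6.05
position: [478.3, 103.7, 95.6]
ee_rot: [0.991, 0.133, -0.0, 0.0]
contact_force: [-0.3, -0.6, -0.0]
width: 0.003
```

send_rows([
  [[0,0,0.02,0,0,0,0],[0,0,0.05,0,0,0,0],[0,0,0.07,0,0,0,0],[0,0,0.07,0,0,0,0]],
])

```text
clock: 6.45
position: [478.4, 103.8, 88.8]
ee_rot: [0.991, 0.133, -0.0, 0.0]
contact_force: [-1.0, -0.5, -0.0]
width: 0.01
```

```bash
python3 - <<'E'
from h import *
p=capture("side")
print(env.state()["contact_force"],env.state()["position"])
save(p,"side4",(205,150,265,200),10)
E
```

```text
[ 0.0296891  -0.66328916  0.23546211] [478.46569401 103.81860615  88.97386922]
```

View pics/side4.png

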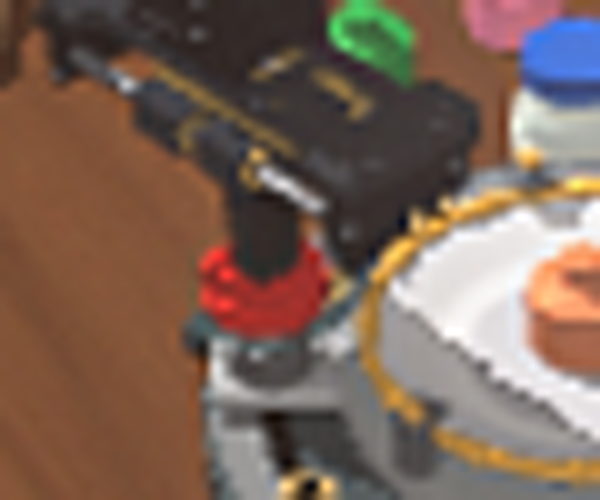

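The finger is over the middle of the dish and not yet touching; the body's long side overhangs the salver. I'll lift a little and turn the tool 45° clockwise, so the body lies tangentially and stays clear of the copper block.

send_rows([
  [[0,0,-0.15,0,0,0,0],[0,0,-0.15,0,0,0.04,0],[0,0,-0.15,0,0,0.08,0],[0,0,-0.15,0,0,0.12,0],[0,0,-0.15,0,0,0.16,0],[0,0,-0.15,0,0,0.2,0],[0,0,-0.15,0,0,0.24,0],[0,0,-0.15,0,0,0.25,0],[0,0,-0.15,0,0,0.25,0]],
])

```text
clock: 7.4
position: [479.0, 104.0, 105.3]
ee_rot: [0.967, -0.256, 0.001, -0.0]
contact_force: [1.2, 0.4, -0.3]
width: 0.005
```

```bash
python3 - <<'E'
from h import *
s=env.state();print(s["position"],np.round(s["joint_pos"],2),s["contact_force"],Ro.from_quat(s["ee_rot"]).as_matrix().round(3).tolist());print(inc([478.7,102.5,90]).round(3))
E
```

```text
[478.99926497 104.02469396 105.292112  ] [ 0.4   0.18 -0.76  1.89  0.14  1.12 -2.51] [ 1.22540638  0.37064755 -0.26159708] [[0.868, -0.496, 0.001], [-0.496, -0.868, 0.0], [0.001, -0.001, -1.0]]
[0.005 0.015 0.153]
```

send_rows([
  [[0,0.01,0,0,0,-0.04,0],[0,0.015,0,0,0,-0.08,0],[0,0.015,0,0,0,-0.11,0],[0,0.015,0.05,0,0,-0.11,0],[0,0.015,0.1,0,0,-0.11,0],[0,0.015,0.15,0,0,-0.11,0],[0,0.015,0.15,0,0,-0.11,0]],
])

```text
clock: 8.1
position: [477.3, 102.4, 88.3]
ee_rot: [0.996, -0.087, -0.001, 0.0]
contact_force: [-0.8, 0.1, 0.3]
width: 0.006
```

send_rows([
  [[0,0,0.02,0,0,0,0],[0,0,0.04,0,0,0,0],[0,0,0.06,0,0,0,0],[0,0,0.06,0,0,0,0]],
])

```text
clock: 8.5
position: [477.7, 102.5, 82.9]
ee_rot: [0.996, -0.086, -0.0, 0.0]
contact_force: [0.3, -0.2, 0.4]
width: 0.004
```

send_rows([
  [[0,0,0.02,0,0,0,0],[0,0,0.04,0,0,0,0],[0,0,0.04,0,0,0,0]],
])

```text
clock: 8.8
position: [478.0, 102.6, 79.2]
ee_rot: [0.996, -0.086, 0.0, 0.0]
contact_force: [-0.1, -0.4, 3.7]
width: 0.008
```

```bash
python3 - <<'E'
from h import *
s=env.state();print(s["clock"],s["position"],np.round(s["joint_pos"],2),s["contact_force"],Ro.from_quat(s["ee_rot"]).as_matrix().round(3).tolist());print(inc([478.7,102.5,80]).round(3))
p=capture("side")
for u in (228,230,232,234):
    print(u,[dep(p,(u,v)).round(0).astype(int).tolist() for v in range(172,182)])
E
```

```text
8.8 [477.97862766 102.55539202  79.15457622] [ 0.42  0.22 -0.79  1.92  0.18  1.07 -2.19] [-0.0910684  -0.39716376  3.72218844] [[0.985, -0.172, 0.0], [-0.172, -0.985, -0.0], [0.0, -0.0, -1.0]]
[ 0.007 -0.001 -0.008]
228 [[429, 18, 212], [429, 18, 207], [429, 18, 202], [429, 20, 196], [429, 21, 190], [431, 25, 182], [430, 24, 178], [432, 28, 169], [460, 92, 108], [459, 91, 104]]
230 [[436, 14, 212], [436, 16, 206], [437, 17, 200], [437, 20, 193], [437, 20, 187], [437, 20, 182], [437, 20, 178], [471, 96, 106], [469, 93, 103], [466, 87, 104]]
232 [[443, 12, 211], [443, 12, 206], [443, 14, 199], [445, 18, 191], [445, 19, 185], [444, 17, 182], [445, 19, 175], [477, 91, 107], [476, 89, 104], [473, 83, 103]]
234 [[451, 10, 209], [451, 11, 203], [450, 10, 199], [453, 16, 189], [454, 18, 182], [454, 19, 177], [486, 88, 111], [485, 88, 106], [484, 86, 103], [482, 82, 101]]
```

Contact: 3.7 N, matching the spring's preload. The reported TCP is about 26 mm lower than the tip really is, so I work relative to the touch height (TCP ≈ 79.3). Pressing 14 mm.

send_rows([
  [[0.005,0,0.03,0,0,0,0],[0.005,0,0.06,0,0,0,0],[0.005,0,0.09,0,0,0,0],[0.005,0,0.12,0,0,0,0],[0.005,0,0.14,0,0,0,0],[0.005,0,0.14,0,0,0,0]],
])

```text
clock: 9.45
position: [479.0, 103.5, 66.0]
ee_rot: [0.996, -0.086, 0.001, -0.001]
contact_force: [-4.5, 2.3, 14.2]
width: 0.008
```

```bash
python3 - <<'E'
from h import *
s=env.state();print(s["clock"],s["position"],s["contact_force"],s["ft_torque"],np.round(s["joint_pos"],2))
R=Ro.from_quat(s["ee_rot"]);ax=np.array([595.8,35.1]);k0=np.array([478.9,102.6])-ax
for a in(5,10,15,20,25,30,31):
    th=-np.radians(a);c,sn=np.cos(th),np.sin(th);d=np.array([c*k0[0]-sn*k0[1],sn*k0[0]+c*k0[1]])-k0
    print(a,R.inv().apply([*d,0]).round(1))
p=capture("side");m=spotter.place_of("knob_top",p)
print(m and m[0], m and ray(p,m[0]["xy"],92))
E
```

```text
9.45 [478.96752539 103.5394185   65.99011782] [-4.47858351  2.34633212 14.15655138] [ 0.66177815  0.96764787 -0.01486129] [ 0.41  0.25 -0.79  1.93  0.2   1.04 -2.21]
5 [  4.5 -10.9   0. ]
10 [ 10.  -21.3   0. ]
15 [ 16.3 -31.2   0.1]
20 [ 23.5 -40.6   0.1]
25 [ 31.5 -49.2   0.1]
30 [ 40.2 -57.2   0.1]
31 [ 42.  -58.6   0.1]
{'xy': [233.5, 186.4], 'confidence': 0.58} [468.74224942  61.26623194  92.        ]
```

```bash
python3 - <<'E'
from h import *
p=capture("side");save(p,"side5",(200,140,290,215),8)
E
```

```text
(no output)
```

View pics/side5.png

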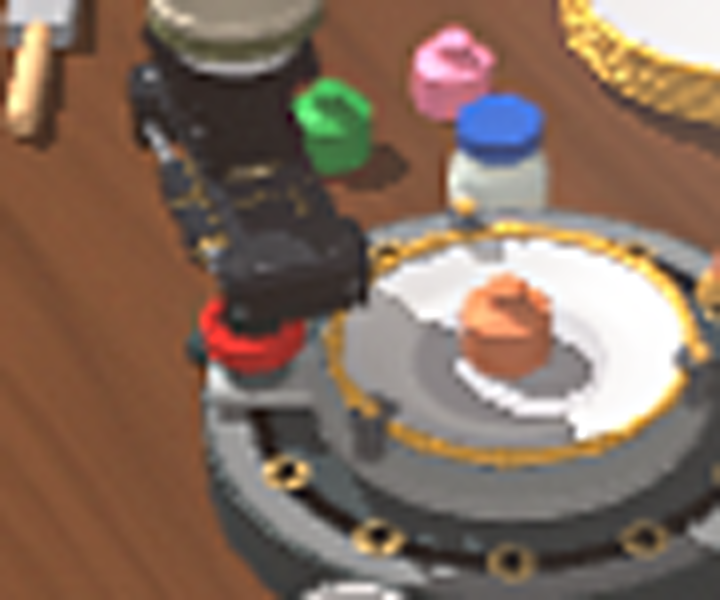

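The body clears the salver, and the fingers hold the knob near its hard stop. Easing off 1 mm and swinging the first 15°.

send_rows([
  [[0,0,-0.01,0,0,0,0],[0.01,-0.028,-0.01,0,0,0,0],[0.021,-0.055,-0.01,0,0,0,0],[0.045,-0.109,-0.01,0,0,0,0],[0.072,-0.161,-0.01,0,0,0,0],[0.1,-0.213,-0.01,0,0,0,0],[0.131,-0.263,-0.01,0,0,0,0],[0.163,-0.312,-0.01,0,0,0,0],[0.163,-0.312,-0.01,0,0,0,0]],
])

```text
clock: 10.5
position: [501.1, 131.2, 66.6]
ee_rot: [0.996, -0.086, 0.001, -0.001]
contact_force: [0.1, 0.8, 8.2]
width: 0.004
```

```bash
cat > look.py <<'E'
from h import *
import sys
s=env.state();print(s["clock"],s["position"],s["contact_force"],np.round(s["joint_pos"],2))
d=s["position"][:2]-np.array([595.8,35.1]);print("tcp r,ang",np.hypot(*d),np.degrees(np.arctan2(d[1],d[0])))
R=Ro.from_quat(s["ee_rot"])
for a in(112.5,115,117.5,120):
    q=np.array([595.8,35.1])+135*np.array([np.cos(np.radians(a)),np.sin(np.radians(a))]);print(a,R.inv().apply([*(q-s["position"][:2]),0]).round(1))
p=capture("side");save(p,sys.argv[1],(200,140,290,215),8)
E
python3 look.py side6
```

```text
10.5 [501.11890201 131.19625022  66.64985336] [0.08283481 0.79068567 8.16823659] [ 0.34  0.31 -0.78  1.86  0.25  1.06 -2.28]
tcp r,ang 134.90366793103655 134.57499795552673
112.5 [ 37.5 -35.6   0.1]
115 [ 32.6 -32.3   0.1]
117.5 [ 27.8 -28.9   0.1]
120 [ 23.2 -25.2   0.1]
```

View pics/side6.png

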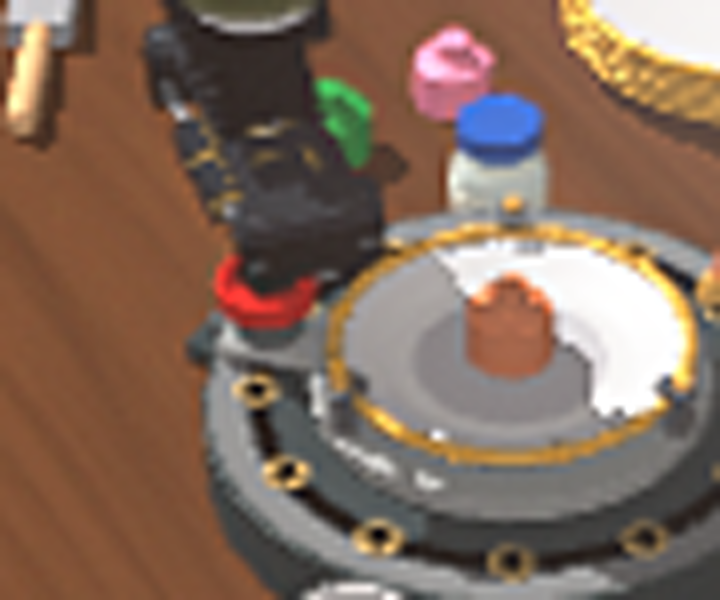

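The table follows, with a vertical force of 8.2 N. Now the remaining 15°.

send_rows([
  [[0.033,-0.046,0,0,0,0,0],[0.067,-0.091,0,0,0,0,0],[0.105,-0.132,0,0,0,0,0],[0.145,-0.174,0,0,0,0,0],[0.188,-0.215,0,0,0,0,0],[0.21,-0.234,0,0,0,0,0],[0.232,-0.252,0,0,0,0,0],[0.232,-0.252,0,0,0,0,0]],
])

```text
clock: 11.35
position: [528.0, 151.7, 66.5]
ee_rot: [0.996, -0.086, 0.001, -0.0]
contact_force: [0.7, -0.2, 7.3]
width: 0.003
```

```bash
python3 look.py side7; python3 - <<'E'
from h import *
# visible red rim: ellipse fit in the side view, and holes' red mask, predicted knob centre if exactly at 120deg
p=capture("side");hsv=cv2.cvtColor(p["image"],cv2.COLOR_RGB2HSV)
m=(((hsv[...,0]<6)|(hsv[...,0]>174))&(hsv[...,1]>150)&(hsv[...,2]>70)).astype(np.uint8)
m[:150]=0;m[200:]=0;m[:,:215]=0;m[:,250:]=0
v,u=np.nonzero(m);print("red cols",u.min(),u.max(),"rows",v.min(),v.max(),(u.min()+u.max())/2)
R=np.array(p["R"]);t=np.array(p["t"])
for a in(116,118,120,122,124):
    q=np.radians(a);c=np.array([595.8+135*np.cos(q),35.1+135*np.sin(q),0])
    W=np.array([c+[27*np.cos(b),27*np.sin(b),z] for b in np.linspace(0,6.28,60) for z in(84,96)])@R.T+t
    x=W[:,0]/W[:,2]*p["fx"]+p["cx"];y=W[:,1]/W[:,2]*p["fy"]+p["cy"];print(a,x.min(),x.max(),y.min(),y.max())
E
```

```text
11.35 [527.96786713 151.6577574   66.52695256] [ 0.66835002 -0.18423538  7.31753623] [ 0.28  0.38 -0.76  1.79  0.3   1.09 -2.33]
tcp r,ang 134.85884865198756 120.19775942605436
112.5 [ 14.5 -10.8   0. ]
115 [ 9.6 -7.6  0. ]
117.5 [ 4.9 -4.1  0. ]
120 [ 0.3 -0.4  0. ]
red cols 230 241 rows 167 176 235.5
116 231.26429757321702 243.86200386735024 164.61864877985192 174.4590077041119
118 230.61487157926845 243.23511983861843 165.16550601749802 175.03133235503375
120 229.99457438228532 242.63777323561567 165.72625576960675 175.61824073932613
122 229.40423986714683 242.07077400022726 166.3003389822775 176.21915026428806
124 228.84467939310906 241.53490885065406 166.88717713581357 176.83345787320746
```

View pics/side7.png

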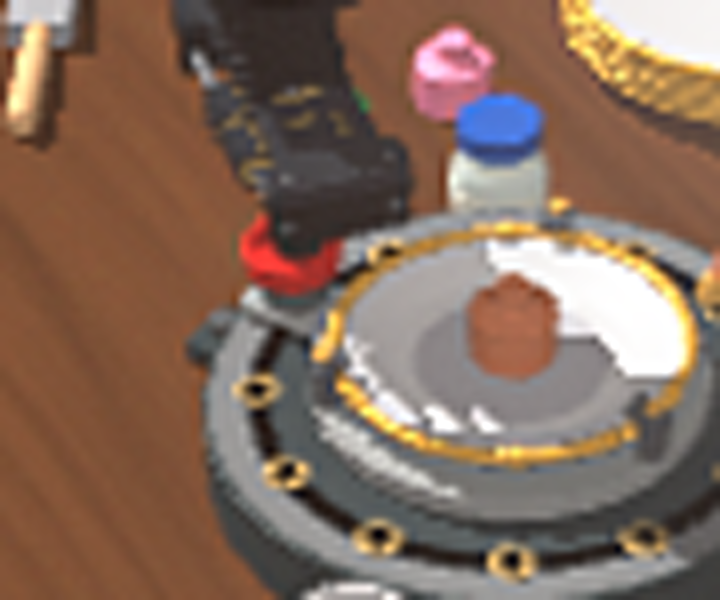

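send_rows([
  [[0,0,-0.01,0,0,0,0],[0,0,-0.02,0,0,0,0],[0,0,-0.03,0,0,0,0],[0,0,-0.04,0,0,0,0],[0,0,-0.05,0,0,0,0],[0,0,-0.06,0,0,0,0],[0,0,-0.06,0,0,0,0]],
])

```text
clock: 12.15
position: [527.8, 151.6, 72.6]
ee_rot: [0.996, -0.086, 0.001, -0.0]
contact_force: [-0.5, 1.1, 5.6]
width: 0.005
```

The spring still pushes 5.6 N at about 6.5 mm down, so the plunger is entering the hole. Continuing to lift slowly.

send_rows([
  [[0,0,-0.02,0,0,0,0],[0,0,-0.04,0,0,0,0],[0,0,-0.05,0,0,0,0],[0,0,-0.06,0,0,0,0],[0,0,-0.06,0,0,0,0]],
])

```text
clock: 12.65
position: [527.2, 151.2, 78.3]
ee_rot: [0.996, -0.086, 0.0, -0.0]
contact_force: [1.9, 1.0, 4.8]
width: 0.005
```

send_rows([
  [[0,0,-0.02,0,0,0,0],[0,0,-0.05,0,0,0,0],[0,0,-0.1,0,0,0,0],[0,0,-0.3,0,0,0,0],[0,0,-0.6,0,0,0,0],[0,0,-1,0,0,0,0],[0,0,-1,0,0,0,0]],
])

```text
clock: 13.35
position: [528.9, 152.3, 183.1]
ee_rot: [0.996, -0.086, 0.003, -0.001]
contact_force: [0.1, 0.3, -0.5]
width: 0.006
```

send_rows([
  [[-0.2,0.3,-0.3,0,0,0,0],[-0.4,0.6,-0.6,0,0,0,0],[-0.6,1,-0.8,0,0,0,0],[-0.6,1,-0.8,0,0,0,0]],
])

```text
clock: 13.75
position: [449.7, 58.8, 260.9]
ee_rot: [0.996, -0.089, 0.002, 0.002]
contact_force: [0.4, -0.2, -0.2]
width: 0.008
```

send_rows([
  [[0,0.4,0,0,0,0,0],[0,0.8,0,0,0,0,0],[0,1,0,0,0,0,0],[0,1,0,0,0,0,0]],
])

```text
clock: 14.15
position: [432.6, -38.4, 257.5]
ee_rot: [0.996, -0.089, -0.001, 0.0]
contact_force: [-0.5, 0.6, 0.5]
width: 0.006
```

```bash
python3 - <<'E'
from h import *
np.set_printoptions(precision=1,suppress=True)
s=env.state();print(s["clock"],s["position"],s["contact_force"])
for n,box in(("top",(170,120,300,250)),("side",(200,140,290,215))):
    p=capture(n);save(p,n+"9",box,4.5);hsv=cv2.cvtColor(p["image"],cv2.COLOR_RGB2HSV)
    m=(((hsv[...,0]<6)|(hsv[...,0]>174))&(hsv[...,1]>170)&(hsv[...,2]>90)).astype(np.uint8)
    m[:,:box[0]]=0;m[:,box[2]:]=0;m[:box[1]]=0;m[box[3]:]=0
    k,l,st,c=cv2.connectedComponentsWithStats(m)
    for i in range(1,k):
        if st[i,4]>30: q=ray(p,c[i],109);d=q[:2]-[595.8,35.1];print(n,st[i],q,np.hypot(*d),np.degrees(np.arctan2(d[1],d[0])),dep(p,c[i]))
E
```

```text
14.15 [432.6 -38.4 257.5] [-0.5  0.6  0.5]
top [187 197  17  17 219] [527. 152. 109.] 135.6731699944492 120.48652256021774 [528.4 151.  105. ]
side [230 164  13   9  84] [523.8 144.2 109. ] 130.74590911891062 123.43045111696804 [528.  153.3 103.5]
```

View pics/top9.png

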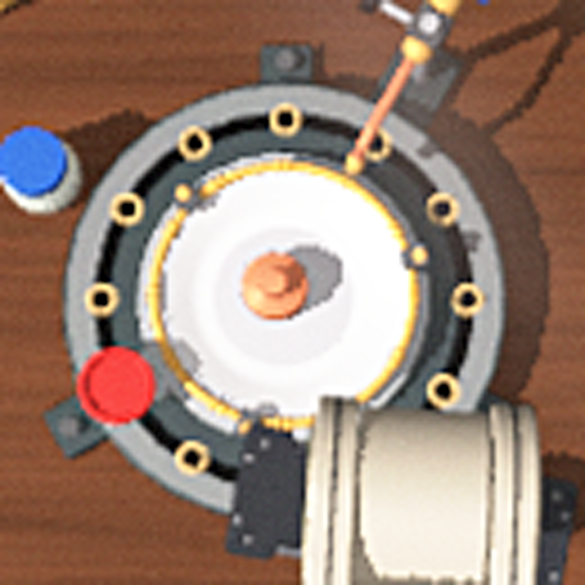

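The knob sits at 120.5° on the hole ring, exactly one hole clockwise. Its dish is at about 105 mm, so the plunger is fully up. The arm is clear and nothing else has moved.

```bash
python3 -c "
from plant import order;print(order.hand_in())"
```

```text
the job is handed in; nothing more can be done
None
```

The table is one hole on, locked there, and the job is handed in at about 14 s on the robot's clock. I pressed the red knob down with the shut fingertips, held it in while swinging the table 30° clockwise, let it rise slowly, and moved the arm clear.

**Last checks**
- **Position:** the top camera puts the knob at 120.5° on the hole ring. The next hole is at 120°, and the knob started at 150°.
- **Plunger up:** while I lifted, the spring force stayed on the fingertips almost to the touch height (4.8 N about 1 mm below it). The dish then read 104–105 mm in both cameras, against 105–106 mm before the press, so the plunger is back up.
- **Surroundings:** the copper block rode round on the salver, and everything else in the last top-view crop stood where it was. The wrist force I saw never passed about 15 N. That 15 N was at the full press, with a brief 5 N sideways.

**Disagreements**
- **Tool height:** the reported TCP height was about 26 mm lower than where the fingertips really were. I worked from the height at which they touched the knob instead.
- **Side camera angle:** the side camera's colour estimate put the knob at 123.4°. Part of the knob was probably hidden in that view. Depth from both cameras, about (528, 151) to (528, 153), agrees with 120°.

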